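# Wedge the rocking block heater

### The arm

A 7-joint arm with a two-finger parallel gripper is mounted at the origin on the work surface. World frame = base frame: x ahead of the robot, y to its left, z up, the work surface at z = 0. Lengths are in mm, angles in rad, forces in N, time in s.
With the tool pointing down it reaches from about 400 to 875 mm from the base axis. Payload 4.4 kg.
Tool frame: the origin (TCP) lies at the centre of the arm's flange, where the gripper is bolted on; the fingertips stand 173 mm ahead of it and the grasp point (between the pads) lies 155 mm ahead of it; z points along the fingers, y is the direction in which the jaws open and shut (so a half turn about z gives the same grasp; the last joint's range is limited). The gripper opens to 85 mm and grips with 20 to 120 N. Pads are 22 mm wide; open, the fingers measure 114 mm over their backs; the gripper's body (76 mm by 85 mm) begins 54 mm behind the grasp point. The pads swing forward as they close: fully open they stand 13 mm farther back than shut.
Start: joints at [-1.343, 0.628, 0.038, 1.517, -0.027, 0.996, -0.02], TCP at [188.216, 622.166, 404.713] pointing down, gripper open.
Joint ranges: [-3.06, 3.06], [-0.37, 2.12], [-1.25, 1.32], [0.18, 2.47], [-1.1, 4.24], [0.23, 1.98], [-2.94, 2.94]. Speed limits (rad/s): [2.57, 2.57, 3.14, 3.14, 3.14, 3.14, 3.14].

### API

Orientations are given as [roll, pitch, yaw] about the fixed x, y, z axes, in that order (R = Rz(yaw) Ry(pitch) Rx(roll)).
In Python, from cell import * gives the robot as it stands. The module is installed in compiled form; this text tells all that it offers.
- The arm moves only by the shell command python3 -m jog 'ROWS'. ROWS is JSON, one flat list of numbers, 5 for each row, row after row: the shift along the tool's x, y, z in mm, then the turn about the tool's z in degrees, then the finger opening in mm, from 0 to 85.4. A call has 1 to 20 rows; each row is the pose to reach, as a shift and turn from the pose commanded when the call began, along the tool's axes at that moment; what a row does not reach only later rows make up. A row lasts 1/12 s, in which the tool goes at most 41.7 mm and 7.16 degrees, less where a joint would pass 70% of its speed; a pose out of reach is approached as far as the arm can. A call with a gripper value outside its range is refused whole. The fingers move at their own pace and stop on an object; the grip force is fixed at half the most. Time passes only in rows, so rows that repeat a pose let the fingers close. It gives the time, the measured TCP pose, the force and the opening at its end, in the units of the state.
- read_state(): the state, without advancing time (a new reading comes with each control period).
- get_image(name): name is "scene" or "top"; returns (picture, depth): 420x560x3 uint8, blue, green, red; 420x560 float32, mm along the optical axis (not along the pixel's ray), 0 where there is no reading.
- camera_params(name): a dict with "K" (3x3 intrinsics, pixels), "T" (4x4, takes a point from camera to world coordinates). Camera axes: x right, y up, looking along -z (the intrinsics and any distortion apply to the point x, -y, -z); pixel columns grow to the right and rows downward; lengths in mm; the calibration is good to about 2 mm. A picture is of the moment at which its call begins. camera_params takes no time and is no camera call.
- finish_job(): hands the job in, once; it reports no verdict.
The state is a dict: "clock": time; "qpos": joint angles; "qd": joint speeds; "tau": joint torques, N m; "eef_pos": TCP position; "tool_rot": TCP orientation; "force": force on the tool from outside, world axes, zero at the start; "torque": the same for the moment, N m; "width": finger opening in mm.
Only numpy, scipy, OpenCV 4.12 (cv2) and the standard library are available. Lean on these libraries where they do the work, as an engineer would, in place of code of your own. Each camera call takes 0.05 s, during which the arm holds its last target.

### The job

The block heater rocks because the foot under its control-panel corner, next to the orange wedge, has lost its rubber. With the fingertips push the wedge along the bench, thin end first, under that foot until the heater stops rocking: snug, without jacking it out of level, shoving it along or lifting or pinching anything. Then leave the wedge, press down firmly on top of that corner and finish while still pressing, the heater staying level; leave the jar, bottle and tube rack alone.

Things in the scene. Friction and masses are not known exactly. Their poses are not given: they have to be found in the camera images.
- heater: Cream dry block heater, 205 (x) x 240 (y) x 98 mm high, about 2.4 kg, loose. Origin: centre of its footprint at bench level. +x towards the sloping dark control panel, +y towards the wedge, z up. Chassis underside 14 mm up, flat deck 85 mm up; aluminium tube block on it over x -87 to 43, y -96 to 56 mm (tubes to 112 mm). Rubber feet at (75,-95), (-75,95), (-75,-95), bare stud at (75,95) mm.
- foot_spot (a point): Where the axis of the short foot meets bench level: heater (75, 95, 0) mm. The foot is a bare steel stud, 16 mm across, hanging an unknown 3.5 to 7.5 mm clear of the bench; the heater rests level on the other three feet. The wedge goes under here, pushed along the heater's -y.
- press_spot (a point): Place to press: on the flat deck over the short foot, heater (68, 97, 85) mm, 85 mm above the bench when level. 2 to 4 N down here tips the heater until the stud meets the bench or the wedge, this point sinking by about the slack under the stud; let go, it tips back.
- wedge: Loose orange plastic levelling wedge, 130 long (x) x 45 wide (y) mm, 60 g, thin end (+x) roughly towards the short foot. Origin: centre of its underside; balance point at x = -18. 1.5 mm high at the thin end, rising evenly (1 mm per 10.4 mm) to 14 mm at the heel (x = -65). It slides with under 1 N until the stud bears on it; then the resistance climbs, about 5 N being snug.
- wedge_heel (a point): Centre of the wedge's flat upright heel face, wedge (-65, 0, 6) mm: push here.
- jar: Yellow plastic jar with yellow lid, 66 mm diameter, 85 mm high; origin at the centre of its underside. Leave alone.
- bottle: Amber bottle with blue cap, 60 mm diameter, 135 mm high; origin at the centre of its underside. Leave alone.
- rack: Green tube rack with small tubes, 83 x 123 mm, 53 mm high; origin at the centre of its underside. Leave alone.
There are look-alikes about, which are no part of the job. Of the things that look like the wedge, take the one that is farthest from the robot's base at the start.

How it is judged:
By the outcome, as a careful person would: the job done as asked, in the order asked, and still so for the second after the job is handed in, while the arm keeps its last pose, push and grip.
It also fails if it takes over 64 s, if anything falls off the work surface, if the arm or the gripper's body presses on something with over 40 N, if the wrist force passes 120 N, or if a joint passes its speed limit or range.

## Working session

There is one attempt and no reset: what is moved stays moved. The work goes in short steps, Python scripts to look and compute and a shell command to move; the robot and the scene stay as the last step left them, time stands still between calls to the robot, and variables do not carry over. Pictures are saved under pics/ and viewed, and the job is handed in when it is done.

```bash
mkdir -p pics; python3 - <<'E'
from cell import *
import cv2,numpy as np
for n in("scene","top"):
    im,d=get_image(n); cv2.imwrite(f"pics/{n}0.png",im); np.save(f"{n}_d0.npy",d)
    p=camera_params(n); print(n,{k:np.round(v,4).tolist() if hasattr(v,'shape') else v for k,v in p.items()})
s=read_state(); print(s["clock"],s["eef_pos"],s["tool_rot"],s["force"],s["width"])
E
```

```text
scene {'K': [[412.9455, 0.0, 282.0024], [0.0, 412.9455, 207.7631], [0.0, 0.0, 1.0]], 'T': [[0.802, -0.3379, 0.4926, 1056.6459], [0.5973, 0.4438, -0.668, -670.7095], [0.0071, 0.83, 0.5578, 720.2493], [0.0, 0.0, 0.0, 1.0]]}
top {'K': [[480.1354, 0.0, 278.0237], [0.0, 480.1354, 213.3739], [0.0, 0.0, 1.0]], 'T': [[0.0288, 0.9921, -0.1224, 345.1695], [-0.9991, 0.0323, 0.0265, 118.4353], [0.0302, 0.1216, 0.9921, 1409.882], [0.0, 0.0, 0.0, 1.0]]}
0.1 [188.13639365 621.91444191 403.89887996] [-3.13992635e+00  2.80342240e-05  2.84778655e+00] [-0.2462235  -0.34343334 -0.13717301] 85.243772803769
```

View pics/scene0.png

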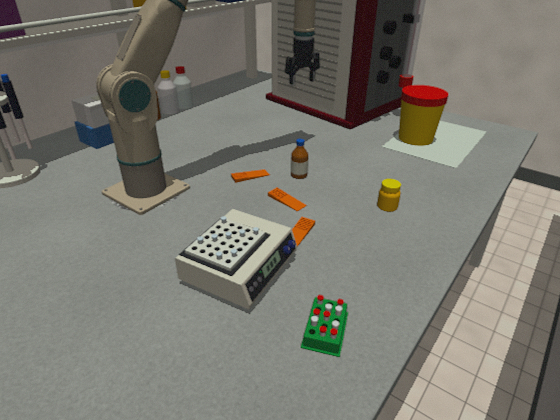

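View pics/top0.png

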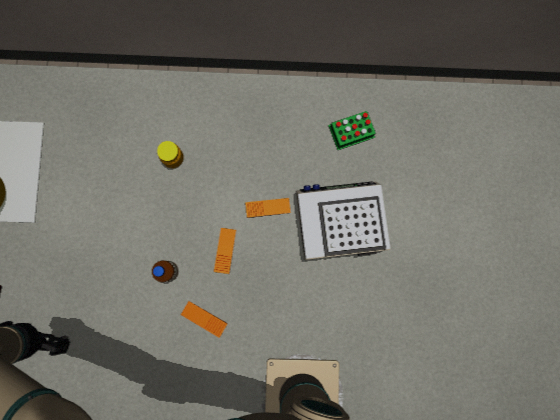

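Top view: three orange wedges, at (267,208), (225,250) and (204,318). The base is near (302,390), so (267,208) looks farthest. It is also next to the heater's panel corner. I'll measure it and check with a crop.

```bash
cat > h.py <<'E'
from cell import *
import cv2,numpy as np
def ray(n,uv,z):
    p=camera_params(n);K=p["K"];T=p["T"];uv=np.atleast_2d(np.asarray(uv,float))
    d=np.c_[(uv[:,0]-K[0,2])/K[0,0],-(uv[:,1]-K[1,2])/K[1,1],-np.ones(len(uv))]@T[:3,:3].T
    o=T[:3,3]; t=(z-o[2])/d[:,2]; return o+d*t[:,None]
def proj(n,P):
    p=camera_params(n);K=p["K"];T=p["T"];c=(np.atleast_2d(P)-T[:3,3])@T[:3,:3]
    return np.c_[K[0,2]+K[0,0]*c[:,0]/-c[:,2],K[1,2]-K[1,1]*c[:,1]/-c[:,2]]
def orange(im):
    h=cv2.cvtColor(im,cv2.COLOR_BGR2HSV); return cv2.inRange(h,(4,150,120),(17,255,255))
def big(im,x0,y0,x1,y1,f,name):
    cv2.imwrite(name,cv2.resize(im[y0:y1,x0:x1],None,fx=f,fy=f,interpolation=cv2.INTER_CUBIC))
E
python3 - <<'E'
from h import *
for n in("top","scene"):
    im=cv2.imread(f"pics/{n}0.png");m=orange(im)
    cs=cv2.findContours(m,0,cv2.CHAIN_APPROX_NONE)[0]
    for c in cs:
        if cv2.contourArea(c)<150: continue
        r=cv2.minAreaRect(c);b=cv2.boxPoints(r)
        w=ray(n,b,4)
        print(n,np.round(r[0]),"world",w[:,:2].round(0).tolist(),"c",w.mean(0).round(1)[:2],"dist",np.hypot(*w.mean(0)[:2]).round())
im=cv2.imread("pics/top0.png");big(im,230,160,400,280,4.6,"pics/c1.png")
im=cv2.imread("pics/scene0.png");big(im,170,160,340,310,4,"pics/c2.png")
E
```

```text
top [204. 319.] world [[219.0, 352.0], [259.0, 331.0], [196.0, 218.0], [158.0, 240.0]] c [208.  285.4] dist 353.0
top [225. 250.] world [[344.0, 263.0], [473.0, 248.0], [467.0, 204.0], [338.0, 219.0]] c [405.3 233.6] dist 468.0
top [267. 207.] world [[549.0, 180.0], [568.0, 52.0], [523.0, 46.0], [504.0, 173.0]] c [535.9 112.8] dist 548.0
scene [300. 229.] world [[522.0, 75.0], [493.0, 203.0], [544.0, 189.0], [568.0, 65.0]] c [532.  132.9] dist 548.0
scene [286. 199.] world [[334.0, 228.0], [314.0, 282.0], [471.0, 247.0], [485.0, 198.0]] c [401.2 238.5] dist 467.0
scene [250. 174.] world [[148.0, 254.0], [231.0, 358.0], [263.0, 322.0], [182.0, 221.0]] c [206.1 289. ] dist 355.0
```

View pics/c1.png

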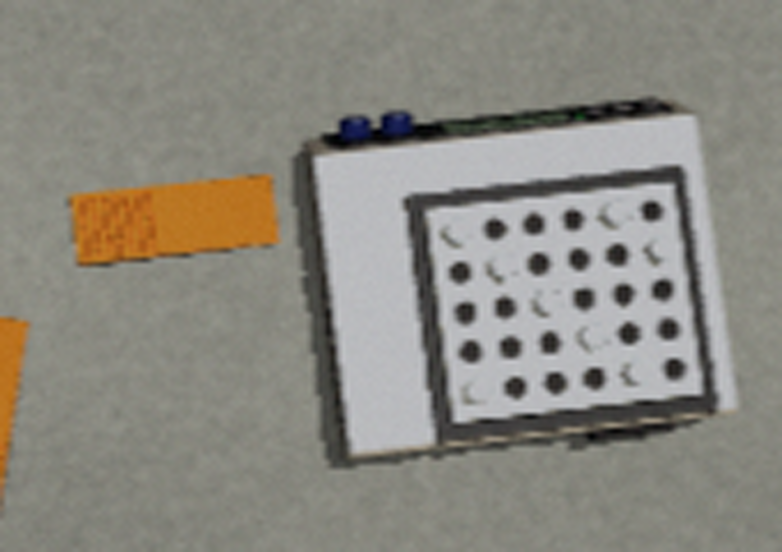

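View pics/c2.png

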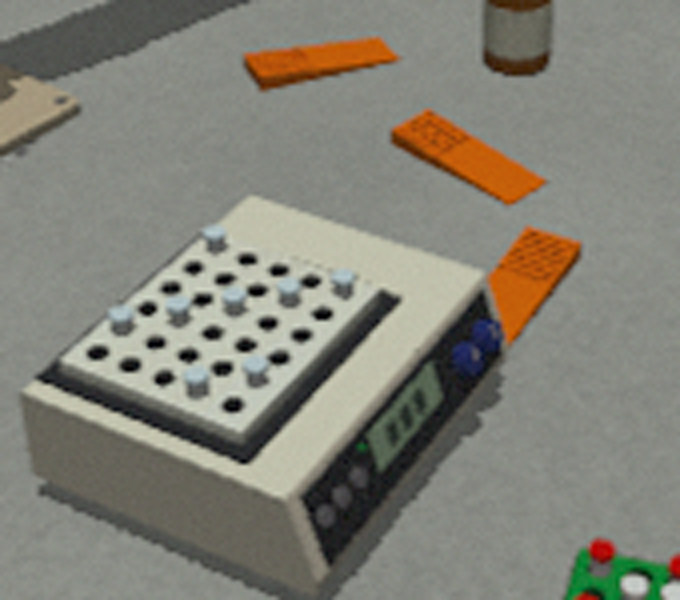

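Crops confirm the choice. The wedge at top (267,208) has its ribbed heel to the left, away from the heater, and its thin end points at the corner with the blue knobs. Next I'll measure the heater's pose from its deck edges, and the wedge's heel and sides.

```bash
python3 - <<'E'
from h import *
im=cv2.imread("pics/top0.png")
h=cv2.cvtColor(im,cv2.COLOR_BGR2HSV)
m=((h[:,:,2]>165)&(h[:,:,1]<60)).astype(np.uint8)*255
m[:, :285]=0;m[:,400:]=0;m[:170]=0;m[270:]=0
m=cv2.morphologyEx(m,cv2.MORPH_CLOSE,np.ones((9,9)))
c=max(cv2.findContours(m,0,cv2.CHAIN_APPROX_NONE)[0],key=cv2.contourArea)
q=cv2.approxPolyDP(c,6,True)[:,0];print(q.tolist())
v=im.copy();cv2.drawContours(v,[c],-1,(0,0,255),1);big(v,280,160,400,280,5,"pics/c3.png")
W=ray("top",c[:,0],85)[:,:2]
r=cv2.minAreaRect(W.astype(np.float32));print("deck",r);print(cv2.boxPoints(r).round(1).tolist())
# side lines fit
qq=ray("top",q,85)[:,:2];print(qq.round(1).tolist())
for n in("top","scene"):
    pass
mo=orange(im);c=max([c for c in cv2.findContours(mo,0,cv2.CHAIN_APPROX_NONE)[0] if 240<c[:,0,0].mean()<295],key=cv2.contourArea)
q=cv2.approxPolyDP(c,4,True)[:,0];print(q.tolist())
# heel corners z=14(top edge), thin z=1.5
for p in q: print(p,ray("top",p,14 if p[0]<267 else 1.5)[0].round(1))
d=np.load("top_d0.npy");print(d[225,310],d[208,267])
# depth to world for bench check & deck
p=camera_params("top")
for (u,v) in [(310,230),(270,240),(310,205),(250,208),(286,206)]:
    K=p["K"];z=d[v,u];P=p["T"]@np.array([(u-K[0,2])/K[0,0]*z,-(v-K[1,2])/K[1,1]*z,-z,1]);print(u,v,P[:3].round(1))
E
```

```text
[[380, 185], [299, 194], [307, 257], [389, 248]]
deck ((494.03619384765625, -101.24444580078125), (181.7083282470703, 234.33026123046875), 8.415380477905273)
[[387.0, 1.399999976158142], [421.29998779296875, -230.39999389648438], [601.0999755859375, -203.89999389648438], [566.7999877929688, 28.0]]
[[598.6, -202.1], [565.2, 26.0], [390.2, -0.2], [421.9, -227.8]]
[[288, 198], [246, 202], [247, 216], [289, 212]]
[288 198] [565.9  52.6   1.5]
[246 202] [548.  176.1  14. ]
[247 216] [506.7 171.6  14. ]
[289 212] [524.1  48.5   1.5]
1336.6539 1411.9639
310 230 [465.3  -7.3  82.1]
270 240 [439.9 102.1  -4.1]
310 205 [534.8  -5.3  87.3]
250 208 [530.9 163.8  12. ]
286 206 [541.4  58.    3.9]
```

View pics/c3.png

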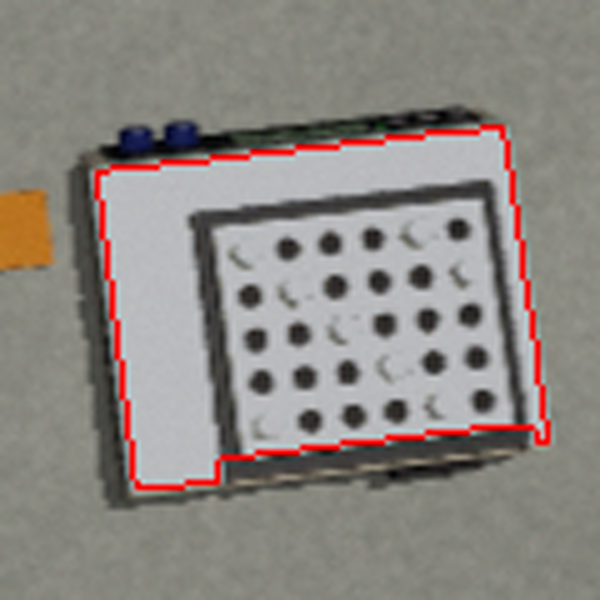

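```bash
cat >> h.py <<'E'
yaw=np.radians(8.4); UX=np.array([np.cos(yaw),np.sin(yaw),0]); UY=np.array([-np.sin(yaw),np.cos(yaw),0])
C=485*UX-172.2*UY
def H(x,y,z): return C+x*UX+y*UY+np.array([0,0,z])
def inH(P): d=np.asarray(P)-C; return np.array([d@UX,d@UY,d[2]])
def totool(dw,s=None):
    from scipy.spatial.transform import Rotation as R
    s=s or read_state(); return R.from_euler('xyz',s["tool_rot"]).as_matrix().T@np.asarray(dw,float)
E
python3 - <<'E'
from h import *
print("C",C.round(1),"foot",H(75,95,0).round(1),"press",H(68,97,85).round(1))
hm=np.array([527.3,173.9,0]);tm=np.array([545,50.5,0]);print("heel,thin in H",inH(hm).round(1),inH(tm).round(1))
for n in("top","scene"):
    im=cv2.imread(f"pics/{n}0.png")
    def L(pts,col):
        cv2.polylines(im,[proj(n,np.array(pts)).round().astype(int)],True,col,1)
    L([H(-87,-96,95),H(43,-96,95),H(43,56,95),H(-87,56,95)],(0,0,255))
    L([H(-102.5,-120,85),H(78,-120,85),H(78,120,85),H(-102.5,120,85)],(0,255,0))
    L([H(-102.5,-120,14),H(102.5,-120,14),H(102.5,120,14),H(-102.5,120,14)],(255,0,255))
    for P in (H(68,97,85),): cv2.circle(im,tuple(proj(n,P)[0].round().astype(int)),2,(255,0,0),-1)
    if n=="top": big(im,230,160,400,280,4.6,"pics/o1.png")
    else: big(im,170,160,340,310,4,"pics/o2.png")
s=read_state();print(s["eef_pos"],s["qpos"])
for name,p,z in(("bottle",(158,271),135),("jar",(168,148),85)): print(name,ray("top",p,z)[0].round())
E
```

```text
C [505.  -99.5   0. ] foot [565.3   5.4   0. ] press [558.1   6.4  85. ]
heel,thin in H [ 62.  267.2   0. ] [ 61.5 142.5   0. ]
[188.13639365 621.91444191 403.89887996] [-1.34279536  0.62924245  0.03845793  1.5182349  -0.02699415  0.99630015
 -0.01999844]
bottle [340. 394. 135.]
jar [683. 397.  85.]
```

View pics/o1.png

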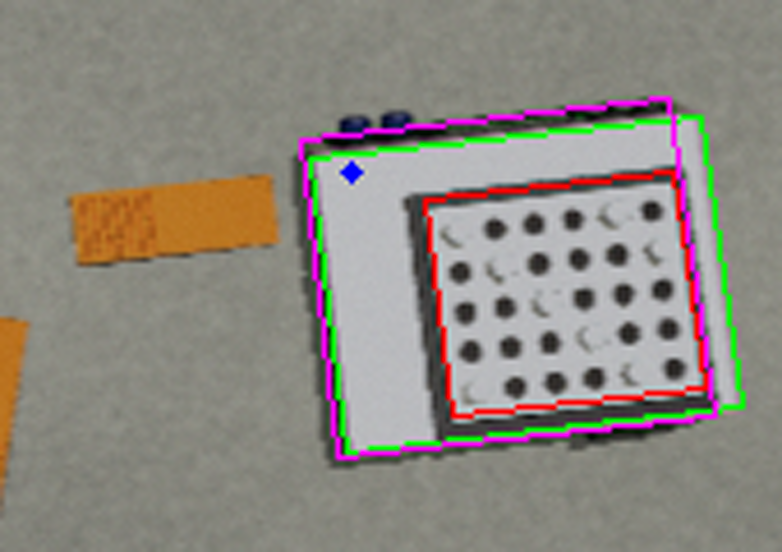

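View pics/o2.png

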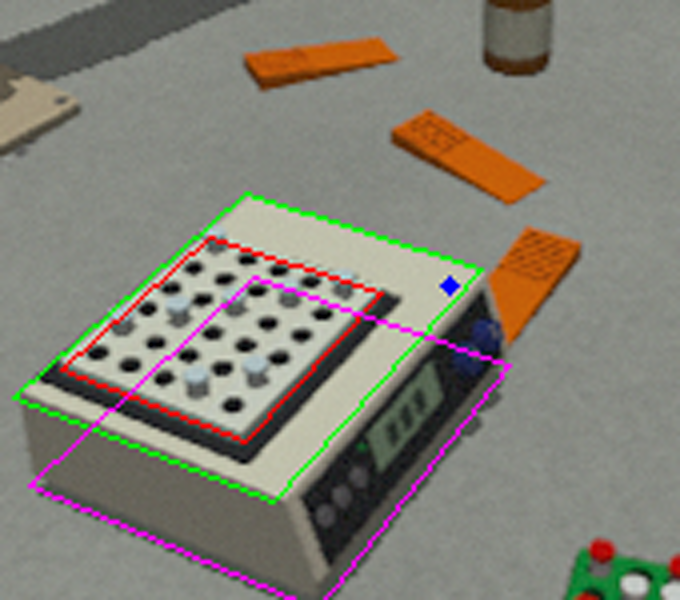

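Model overlays fit both views to about 2 mm. The wedge is parallel to heater -y but about 13 mm off-line towards -x. Plan: shut the fingers, nudge it sideways, then push the heel. First I move across at height.

```bash
python3 -m jog '[-9,-8,0,-1,0, -26,-23,0,-2,0, -52,-47,0,-3,0, -78,-70,0,-5,0, -108,-97,0,-7,0, -138,-124,0,-9,0, -168,-151,0,-11,0, -198,-179,0,-13,0, -228,-206,0,-15,0, -259,-233,0,-17,0, -289,-260,0,-19,0, -319,-287,0,-21,0, -349,-315,0,-22,0, -375,-338,0,-23,0, -397,-357,0,-24,0, -414,-373,0,-25,0, -427,-384,0,-25.2,0, -431,-388,0,-25.2,0, -431,-388,0,-25.2,0, -431,-388,0,-25.2,0]'; python3 - <<'E'
from h import *
s=read_state();p=s["eef_pos"];print(s["clock"],p,s["tool_rot"],s["force"],s["width"],s["qpos"].round(2) if hasattr(s["qpos"],'round') else s["qpos"])
t=H(16,225,176); print(t, totool(t-p))
E
```

```text
clock: 1.77
eef_pos: [487.9, 126.7, 404.5]
tool_rot: [3.141, -0.001, -2.995]
force: [0.2, 0.5, 0.4]
width: -0.3
1.7667 [487.85538699 126.74620952 404.45640056] [ 3.14086440e+00 -9.62700968e-04 -2.99518832e+00] [0.15266067 0.45912368 0.38021244] -0.3232298185874974 [-0.28  0.42 -0.04  1.92  0.02  0.8   1.39]
[487.91225491 125.42117649 176.        ] [-8.28964546e-02 -1.48552696e+00  2.28455405e+02]
```

```bash
python3 -m jog '[0,0,10,0,0, 0,0,35,0,0, 0,0,70,0,0, 0,0,105,0,0, 0,-1,140,0,0, 0,-1,170,0,0, 0,-1,195,0,0, 0,-1,208,0,0, 0,-1,214,0,0, 0,-1,218,0,0, 0,-1,218,0,0, 0,-1,218,0,0]'; python3 - <<'E'
from h import *
s=read_state();p=s["eef_pos"];print(s["clock"],p,s["force"])
im,_=get_image("top");cv2.imwrite("pics/t1.png",im);big(im,200,150,400,290,4,"pics/t1c.png")
im,_=get_image("scene");big(im,200,130,360,280,4,"pics/s1c.png")
E
```

```text
clock: 2.77
eef_pos: [488.7, 125.7, 187.5]
tool_rot: [3.141, 0.001, -2.995]
force: [0.6, -0.7, -0.9]
width: -0.2
2.7667 [488.69785758 125.6686852  187.48104158] [ 0.59500159 -0.68754395 -0.93553713]
```

View pics/t1c.png

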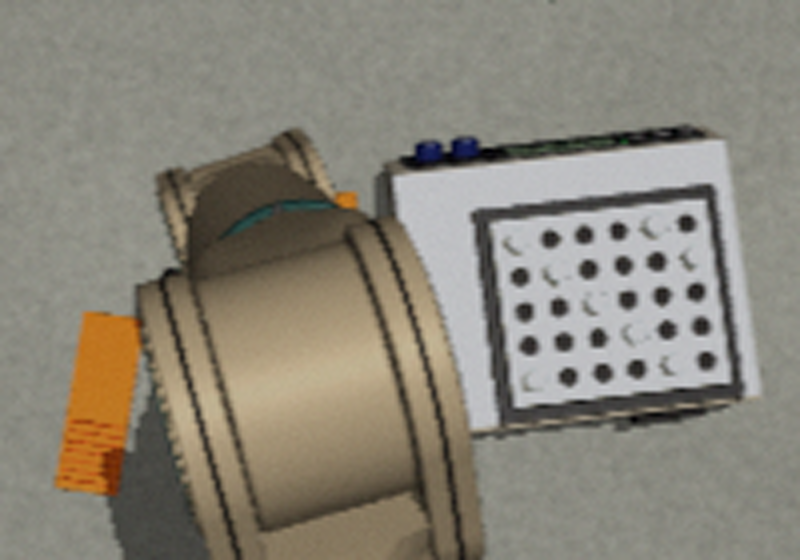

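View pics/s1c.png

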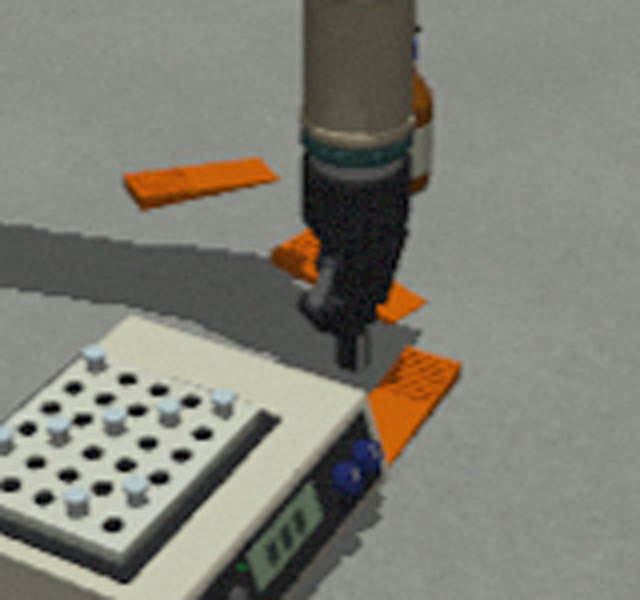

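The shut fingertips are beside the wedge's -x flank, clear of the wedge and of the other pieces. I lower to about 3 mm and nudge along heater +x, which is tool -x.

```bash
python3 -m jog '[0,0,5,0,0, 0,0,9,0,0, 0,0,11,0,0, 0,0,11,0,0, 0,0,11,0,0]'; python3 -m jog '[-2,0,0,0,0, -5,0,0,0,0, -8,0,0,0,0, -10,0,0,0,0, -12,0,0,0,0, -14,0,0,0,0, -16,0,0,0,0, -18,0,0,0,0, -20,0,0,0,0, -22,0,0,0,0, -23,0,0,0,0, -24,0,0,0,0, -24,0,0,0,0, -24,0,0,0,0]';  python3 - <<'E'
from h import *
s=read_state();p=s["eef_pos"];print(s["clock"],inH(p),s["force"])
E
python3 -m jog '[4,0,0,0,0, 14,0,0,0,0, 24,0,-5,0,0, 24,0,-30,0,0, 24,0,-60,0,0, 24,0,-60,0,0]'
python3 - <<'E'
from h import *
s=read_state();p=s["eef_pos"];print(s["clock"],inH(p),s["force"])
im,_=get_image("scene");cv2.imwrite("pics/s2.png",im);big(im,200,130,360,280,4,"pics/s2c.png")
E
```

```text
clock: 3.28
eef_pos: [488.4, 124.9, 175.5]
tool_rot: [-3.142, -0.0, -2.996]
force: [0.6, -0.2, 0.6]
width: 0.0
clock: 4.45
eef_pos: [512.4, 128.5, 175.7]
tool_rot: [3.142, 0.0, -2.996]
force: [0.7, 0.2, -0.5]
width: -0.1
4.45 [ 40.65905645 224.4781974  175.69687308] [ 0.66614031  0.1610478  -0.50169777]
clock: 4.95
eef_pos: [489.5, 125.3, 239.5]
tool_rot: [3.141, 0.006, -2.996]
force: [0.2, -0.1, -0.0]
width: 0.2
4.95 [ 17.57426012 224.66335404 239.50755094] [ 0.20175374 -0.12770322 -0.04139745]
```

View pics/s2c.png

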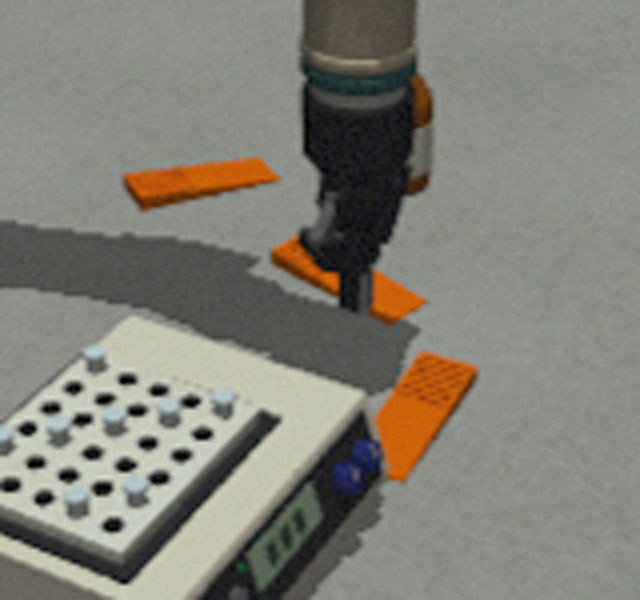

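The wedge slid right. Heel corners are now at scene (305.8,218.2) and (319,223), and the thin right corner is at (300.5,249.5).

```bash
python3 - <<'E'
from h import *
def m(b,z):
    return inH(ray("scene",b,z)[0]).round(1)
im=cv2.imread("pics/s2.png");im0=cv2.imread("pics/scene0.png")
for i in(im0,im):
    mo=orange(i);cs=[c for c in cv2.findContours(mo,0,cv2.CHAIN_APPROX_NONE)[0] if cv2.contourArea(c)>100 and 290<c[:,0,0].mean()<320 and c[:,0,1].mean()>210]
    q=cv2.approxPolyDP(max(cs,key=cv2.contourArea),2.5,True)[:,0]
    for p in q: print(p,m(p,14),m(p,1.5))
    print()
E
```

```text
[313 220] [ 79.3 269.4  14. ] [ 72.5 285.6   1.5]
[301 217] [ 41.6 266.2  14. ] [ 34.2 282.3   1.5]
[292 229] [ 45.3 200.4  14. ] [ 37.9 215.4   1.5]
[297 245] [ 90.  142.8  14. ] [ 83.4 156.8   1.5]

[317 221] [ 91.6 270.5  14. ] [ 85.1 286.7   1.5]
[305 218] [ 54.2 267.3  14. ] [ 47.  283.4   1.5]
[294 234] [ 60.8 182.4  14. ] [ 53.7 197.    1.5]
[297 249] [ 97.5 127.7  14. ] [ 91.1 141.4   1.5]
[305 243] [105.2 161.   14. ] [ 98.9 175.3   1.5]
```

Essentially pure translation: the wedge axis is now at heater x of about 75, in line with the stud. Next I go round behind the heel and turn 90° so the closed fingers lie across it.

```bash
python3 -m jog '[-3,6,0,7,0, -8,16,0,14,0, -14,26,0,21,0, -20,36,0,28,0, -26,46,0,35,0, -32,56,0,42,0, -38,62,0,49,0, -44,65,0,56,0, -49,65,0,63,0, -53,65,0,70,0, -56,65,0,77,0, -57.5,65,0,84,0, -57.5,65,0,90,0, -57.5,65,0,90,0, -57.5,65,0,90,0]'
python3 - <<'E'
from h import *
s=read_state();p=s["eef_pos"];print(s["clock"],inH(p),s["force"],s["tool_rot"])
im,_=get_image("scene");cv2.imwrite("pics/s3.png",im);big(im,200,130,360,280,4,"pics/s3c.png")
E
```

```text
clock: 6.25
eef_pos: [535.4, 197.7, 234.9]
tool_rot: [-3.14, 0.001, 1.72]
force: [-0.1, -0.7, 0.0]
width: -0.1
6.25 [ 73.56588883 289.55158774 234.88389269] [-0.07128003 -0.68354421  0.00928651] [-3.14023551e+00  1.06659421e-03  1.71996448e+00]
```

View pics/s3c.png

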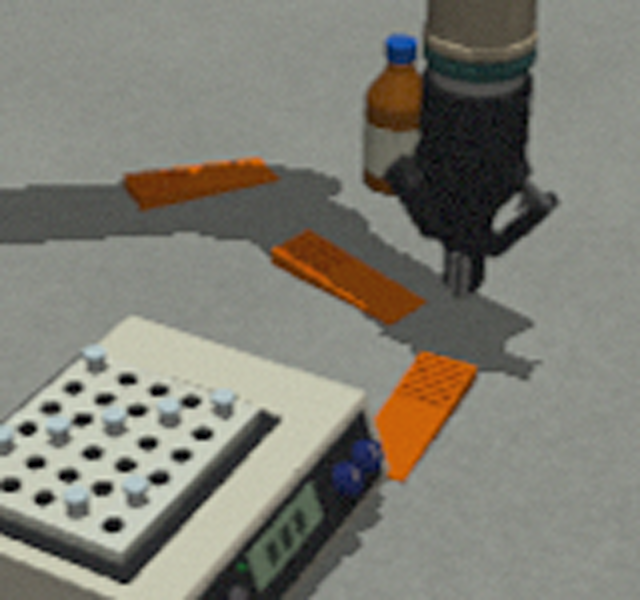

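```bash
python3 -m jog '[0,1,8,0,0, 0,1,24,0,0, 0,1,40,0,0, 0,1,50,0,0, 0,1,55,0,0, 0,1,58,0,0, 0,1,58,0,0, 0,1,58,0,0]'; python3 -m jog '[-2,0,0,0,0, -5,0,0,0,0, -8,0,0,0,0, -11,0,0,0,0, -14,0,0,0,0, -17,0,0,0,0, -20,0,0,0,0, -23,0,0,0,0, -26,0,0,0,0, -29,0,0,0,0, -32,0,0,0,0, -35,0,0,0,0, -38,0,0,0,0, -41,0,0,0,0, -44,0,0,0,0, -46,0,0,0,0, -48,0,0,0,0, -49,0,0,0,0, -50,0,0,0,0, -50,0,0,0,0]'
cat > st.py <<'E'
from h import *
s=read_state();p=s["eef_pos"];f=np.asarray(s["force"]);print(round(s["clock"],2),"tcpH",inH(p).round(2),"fH(x,y,z)",round(f@UX,2),round(f@UY,2),round(f[2],2))
E
python3 st.py; python3 - <<'E'
from h import *
im,_=get_image("scene");cv2.imwrite("pics/s4.png",im);big(im,200,130,360,280,4,"pics/s4c.png")
im,_=get_image("top");cv2.imwrite("pics/t4.png",im);big(im,200,150,400,290,4,"pics/t4c.png")
E
```

```text
clock: 6.97
eef_pos: [537.2, 197.7, 178.0]
tool_rot: [3.141, -0.0, 1.717]
force: [0.7, 0.6, 0.5]
width: 0.0
clock: 8.63
eef_pos: [544.2, 148.1, 177.7]
tool_rot: [-3.142, 0.0, 1.717]
force: [-0.3, -0.2, -0.5]
width: 0.4
8.63 tcpH [ 75.02 239.22 177.68] fH(x,y,z) -0.37 -0.15 -0.46
```

View pics/s4c.png

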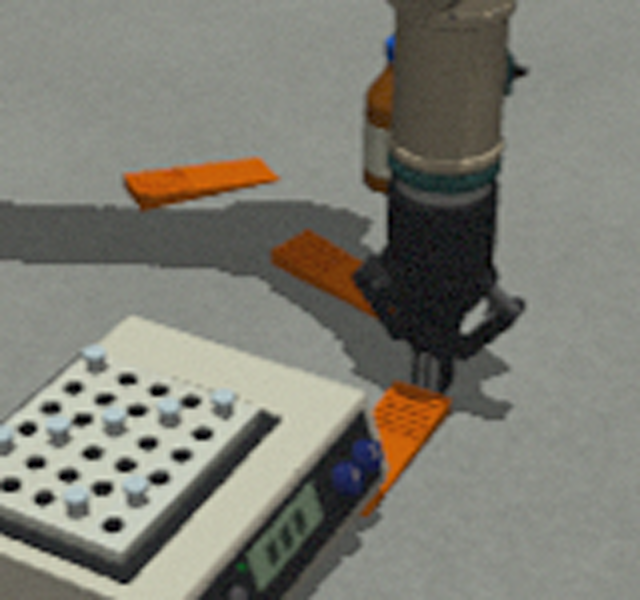

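View pics/t4c.png

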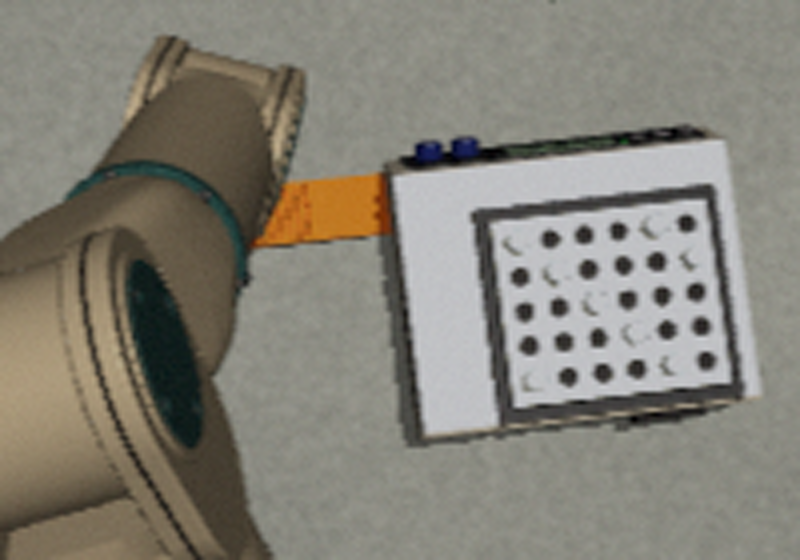

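The wedge runs straight and its thin end has gone under the chassis at the panel corner. I continue in smaller steps, watching the force along heater y.

```bash
python3 -m jog '[-2,0,0,0,0, -4,0,0,0,0, -6,0,0,0,0, -8,0,0,0,0, -10,0,0,0,0, -12,0,0,0,0, -13,0,0,0,0, -13,0,0,0,0]'; python3 st.py
python3 -m jog '[-1,0,0,0,0, -2,0,0,0,0, -3,0,0,0,0, -4,0,0,0,0, -5,0,0,0,0, -5,0,0,0,0]'; python3 st.py
python3 -m jog '[-1,0,0,0,0, -2,0,0,0,0, -3,0,0,0,0, -4,0,0,0,0, -4,0,0,0,0]'; python3 st.py
```

```text
clock: 9.4
eef_pos: [546.2, 135.0, 177.7]
tool_rot: [3.142, 0.0, 1.716]
force: [-0.8, -0.1, -0.6]
width: 0.1
9.4 tcpH [ 75.07 225.96 177.73] fH(x,y,z) -0.8 -0.03 -0.56
clock: 9.9
eef_pos: [546.9, 130.2, 177.7]
tool_rot: [3.142, 0.0, 1.716]
force: [0.3, 0.4, 0.4]
width: 0.3
9.9 tcpH [ 75.03 221.11 177.71] fH(x,y,z) 0.35 0.31 0.43
clock: 10.32
eef_pos: [547.4, 126.2, 177.7]
tool_rot: [-3.142, 0.0, 1.716]
force: [0.1, 0.0, 0.2]
width: -0.2
10.32 tcpH [ 75.   217.06 177.68] fH(x,y,z) 0.1 0.0 0.25
```

```bash
python3 -m jog '[-1,0,0,0,0, -2,0,0,0,0, -3,0,0,0,0, -3,0,0,0,0]'; python3 st.py
python3 -m jog '[-1,0,0,0,0, -2,0,0,0,0, -3,0,0,0,0, -3,0,0,0,0]'; python3 st.py
```

```text
clock: 10.65
eef_pos: [547.9, 123.3, 177.7]
tool_rot: [3.142, 0.0, 1.716]
force: [0.2, -0.0, 0.0]
width: 0.1
10.65 tcpH [ 75.03 214.13 177.72] fH(x,y,z) 0.18 -0.03 0.02
clock: 10.98
eef_pos: [548.3, 120.9, 177.7]
tool_rot: [-3.142, -0.001, 1.717]
force: [-0.8, 1.9, -0.1]
width: 0.1
10.98 tcpH [ 75.05 211.69 177.74] fH(x,y,z) -0.53 1.95 -0.07
```

```bash
python3 -m jog '[-1,0,0,0,0, -2,0,0,0,0, -3,0,0,0,0, -3,0,0,0,0]'; python3 st.py
```

```text
clock: 11.32
eef_pos: [548.7, 118.4, 177.7]
tool_rot: [-3.141, -0.001, 1.717]
force: [-0.7, 5.2, 0.7]
width: 0.1
11.32 tcpH [ 75.07 209.14 177.73] fH(x,y,z) 0.05 5.22 0.68
```

```bash
python3 -m jog '[-1,0,0,0,0, -2,0,0,0,0, -2,0,0,0,0]'; python3 st.py
```

```text
clock: 11.57
eef_pos: [548.9, 116.8, 177.7]
tool_rot: [-3.141, -0.002, 1.718]
force: [0.3, 6.6, 1.2]
width: 0.2
11.57 tcpH [ 75.07 207.61 177.75] fH(x,y,z) 1.28 6.49 1.19
```

Force rose from 0 to 2.0, 5.2 and then 6.5 N over the last 5 mm. That is snug, so I stop here, back straight off and check.

```bash
python3 -m jog '[3,0,0,0,0, 8,0,0,0,0, 16,0,0,0,0, 24,0,-10,0,0, 26,0,-35,0,0, 26,0,-70,0,0, 26,0,-105,0,0, 26,0,-125,0,0, 26,0,-125,0,0, 26,0,-125,0,0]'; python3 st.py; python3 - <<'E'
from h import *
im,_=get_image("scene");cv2.imwrite("pics/s5.png",im);big(im,200,130,360,280,4,"pics/s5c.png")
im,_=get_image("top");cv2.imwrite("pics/t5.png",im);big(im,200,150,400,290,4,"pics/t5c.png")
a=cv2.imread("pics/scene0.png");b=cv2.imread("pics/s5.png");
g=lambda i:cv2.cvtColor(i,6)[225:300,180:290].astype(np.float32)
print("scene heater shift px",cv2.phaseCorrelate(g(a),g(b)))
a=cv2.imread("pics/top0.png");b=cv2.imread("pics/t5.png")
g=lambda i:cv2.cvtColor(i,6)[185:262,312:395].astype(np.float32)
print("top",cv2.phaseCorrelate(g(a),g(b)))
E
```

```text
clock: 12.4
eef_pos: [545.4, 142.1, 304.4]
tool_rot: [3.139, -0.001, 1.718]
force: [0.8, 0.5, -1.3]
width: 0.3
12.4 tcpH [ 75.28 233.13 304.41] fH(x,y,z) 0.84 0.38 -1.33
scene heater shift px ((-0.13422748644475746, 0.5473623856210779), 0.997607464366489)
top ((-0.018301081629516602, 0.0028584709769674532), 1.0332331963380177)
```

View pics/s5c.png

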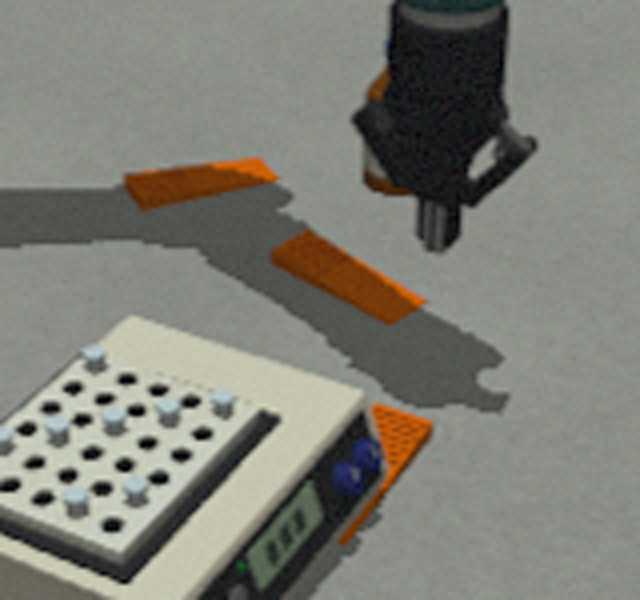

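View pics/t5c.png

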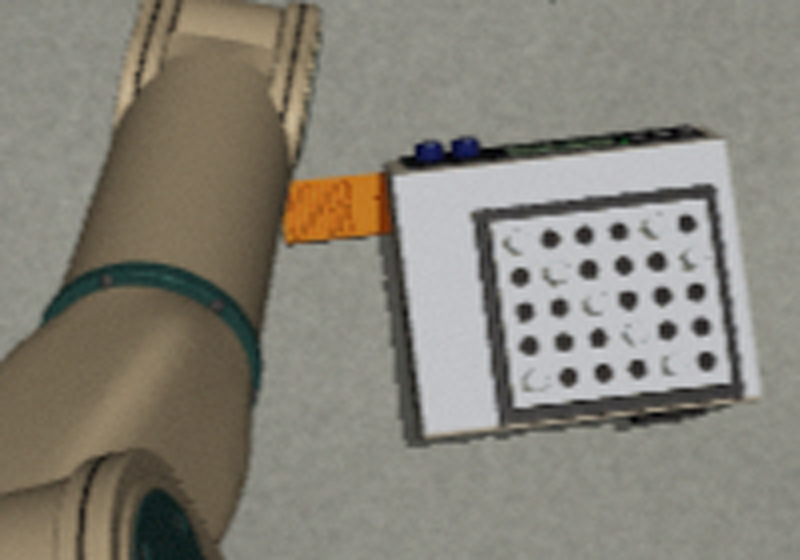

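Top shows no heater shift, but scene shows about 0.5 px. I'll check whether that is real by using earlier frames and a static region as reference.

```bash
python3 - <<'E'
from h import *
F=["scene0","s2","s3","s4","s5"];I=[cv2.cvtColor(cv2.imread(f"pics/{f}.png"),6).astype(np.float32) for f in F]
def pc(a,b,r):
    y0,y1,x0,x1=r;A=a[y0:y1,x0:x1];B=b[y0:y1,x0:x1];w=cv2.createHanningWindow(A.shape[::-1],cv2.CV_32F)
    s,q=cv2.phaseCorrelate(A,B,w);return np.round(s,2),round(q,2)
for f,i in zip(F[1:],I[1:]): print(f,"heater",pc(I[0],i,(212,300,180,300)),"rack",pc(I[0],i,(290,355,295,355)),"jar",pc(I[0],i,(170,215,370,410)))
T=["top0","t1","t4","t5"];I=[cv2.cvtColor(cv2.imread(f"pics/{f}.png"),6).astype(np.float32) for f in T]
for f,i in zip(T[1:],I[1:]): print(f,"heater",pc(I[0],i,(180,265,300,395)),"left",pc(I[0],i,(185,262,295,325)),"rack",pc(I[0],i,(105,155,325,380)))
E
```

```text
s2 heater (array([ 0.03, -0.04]), 0.97) rack (array([0.08, 0.02]), 1.04) jar (array([0.04, 0.48]), 0.94)
s3 heater (array([-0.01,  0.02]), 0.99) rack (array([-0.  , -0.04]), 1.0) jar (array([-0.02,  0.44]), 0.78)
s4 heater (array([0.04, 0.  ]), 0.97) rack (array([-0.  , -0.06]), 0.99) jar (array([0.08, 0.65]), 0.63)
s5 heater (array([-0.11,  0.  ]), 0.99) rack (array([ 0.07, -0.02]), 1.0) jar (array([-0.02,  0.7 ]), 0.61)
t1 heater (array([ 0.03, -0.04]), 0.99) left (array([0.25, 0.17]), 0.85) rack (array([0.02, 0.02]), 0.97)
t4 heater (array([ 0.  , -0.02]), 0.99) left (array([0.07, 0.08]), 1.02) rack (array([0.04, 0.01]), 0.95)
t5 heater (array([0.04, 0.1 ]), 1.04) left (array([0.06, 0.08]), 1.03) rack (array([0.  , 0.04]), 0.98)
```

With windowing, the heater shift is zero in both views (≤0.1 px). Now over to the press spot.

```bash
python3 -m jog '[-8,-1,0,0,0, -28,-2,0,0,0, -54,-3,0,0,0, -80,-5,0,0,0, -104,-6,0,0,0, -122,-7,0,0,0, -132,-7.5,0,0,0, -136,-7.5,0,0,0, -136,-7.5,8,0,0, -136,-7.5,20,0,0, -136,-7.5,30,0,0, -136,-7.5,36,0,0, -136,-7.5,38,0,0, -136,-7.5,38,0,0, -136,-7.5,38,0,0]'; python3 st.py; python3 - <<'E'
from h import *
im,_=get_image("scene");cv2.imwrite("pics/s6.png",im);big(im,170,130,330,280,4,"pics/s6c.png")
E
```

```text
clock: 13.75
eef_pos: [557.7, 6.1, 264.7]
tool_rot: [3.142, -0.0, 1.717]
force: [1.1, 0.1, 0.2]
width: 0.2
13.75 tcpH [ 67.6   96.76 264.68] fH(x,y,z) 1.06 -0.03 0.18
```

View pics/s6c.png

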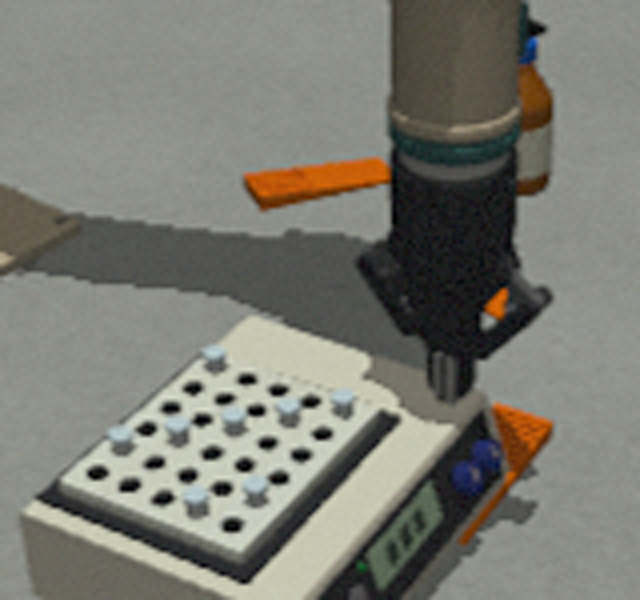

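Fingertips are above the flat deck at the panel corner. I descend until contact.

```bash
python3 -m jog '[0,0,2,0,0, 0,0,4,0,0, 0,0,5,0,0, 0,0,5,0,0]'; python3 st.py
python3 -m jog '[0,0,1,0,0, 0,0,1,0,0]'; python3 st.py
```

```text
clock: 14.13
eef_pos: [557.5, 5.8, 259.6]
tool_rot: [-3.141, -0.0, 1.717]
force: [0.7, 0.7, 0.2]
width: -0.1
14.13 tcpH [ 67.37  96.5  259.58] fH(x,y,z) 0.76 0.6 0.21
clock: 14.3
eef_pos: [557.6, 5.7, 258.6]
tool_rot: [-3.141, -0.0, 1.717]
force: [0.4, -0.5, -0.1]
width: 0.0
14.3 tcpH [ 67.42  96.42 258.6 ] fH(x,y,z) 0.32 -0.6 -0.14
```

```bash
python3 -m jog '[0,0,1,0,0, 0,0,1,0,0]'; python3 st.py
```

```text
clock: 14.47
eef_pos: [557.7, 5.7, 258.1]
tool_rot: [3.141, -0.0, 1.717]
force: [-0.9, 0.7, 3.3]
width: 0.0
14.47 tcpH [ 67.54  96.36 258.05] fH(x,y,z) -0.79 0.85 3.33
```

```bash
python3 -m jog '[0,0,1,0,0, 0,0,1,0,0]'; python3 st.py
```

```text
clock: 14.63
eef_pos: [557.7, 5.6, 257.9]
tool_rot: [3.141, -0.001, 1.717]
force: [-1.9, 0.8, 11.4]
width: 0.1
14.63 tcpH [ 67.55  96.3  257.89] fH(x,y,z) -1.79 1.12 11.38
```

The deck is stiff at about 85 mm: force goes from 3 to 11 N within 0.2 mm, so no rocking slack is left. I press slightly harder, hold and check.

```bash
python3 -m jog '[0,0,0.5,0,0, 0,0,0.5,0,0, 0,0,0.5,0,0, 0,0,0.5,0,0, 0,0,0.5,0,0, 0,0,0.5,0,0]'; python3 st.py; python3 - <<'E'
from h import *
im,_=get_image("scene");cv2.imwrite("pics/s7.png",im);big(im,170,130,330,280,4,"pics/s7c.png")
a=cv2.cvtColor(cv2.imread("pics/scene0.png"),6).astype(np.float32);b=cv2.cvtColor(im,6).astype(np.float32)
for n,(y0,y1,x0,x1) in dict(heater=(225,300,180,290),panel=(235,290,245,298),rack=(290,355,295,355)).items():
    A=a[y0:y1,x0:x1].copy();B=b[y0:y1,x0:x1].copy();print(n,cv2.phaseCorrelate(A,B,cv2.createHanningWindow((x1-x0,y1-y0),cv2.CV_32F)))
q=None
for f in("s5","s7"):
    mo=orange(cv2.imread(f"pics/{f}.png"));cs=[c for c in cv2.findContours(mo,0,1)[0] if cv2.contourArea(c)>30 and c[:,0,1].mean()>225];print(f,[cv2.boundingRect(c) for c in cs])
E
python3 st.py
```

```text
clock: 15.13
eef_pos: [557.7, 5.6, 257.8]
tool_rot: [3.14, -0.001, 1.717]
force: [-4.7, -0.2, 14.5]
width: 0.0
15.13 tcpH [ 67.51  96.29 257.82] fH(x,y,z) -4.68 0.5 14.5
heater ((0.005915130516036982, 0.5451145103450159), 0.9889364564683703)
panel ((-0.00795640244490059, -0.02998726207309943), 0.9892850251845372)
rack ((0.07344599329441337, 0.004716947737954058), 1.0176398275075136)
s5 [(293, 231, 15, 22)]
s7 [(293, 231, 15, 12)]
15.18 tcpH [ 67.51  96.29 257.83] fH(x,y,z) -2.7 1.74 14.67
```

View pics/s7c.png

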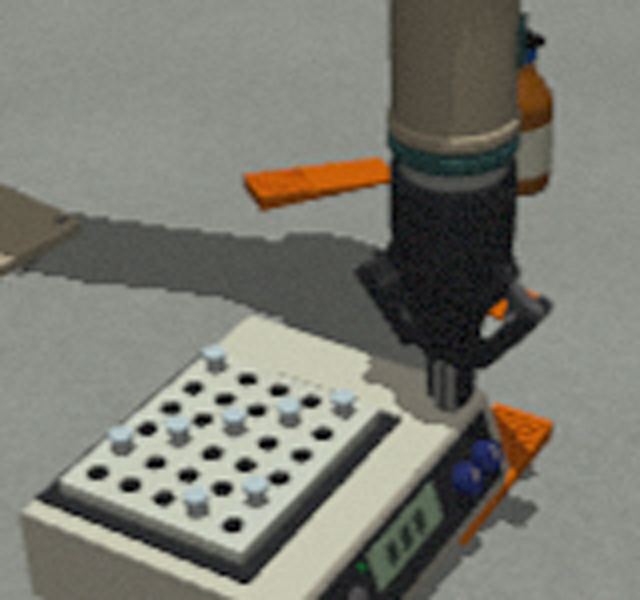

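Steady press of about 14.5 N, height unchanged, and the wedge and heater are still where they were. The 0.545 px reading comes only from the odd-height (75-row) region; the even-height windows give about 0. Handing in.

```bash
python3 - <<'E'
from cell import *
print(finish_job()); 
E
```

```text
the job is handed in; nothing more can be done
None
```

The wedge is under the bare stud and snug. I handed the job in at about 15.2 s with the shut fingertips pressing about 14.5 N down on that corner of the deck.

**What I did:** I took the wedge farthest from the base (548 mm) and nudged it about 13 mm sideways into line with the stud. I then pushed it by the heel, thin end first. Resistance rose from 0 to 2.0, 5.2 and finally 6.5 N, where I stopped, backed off and went to press.

**Last checks:**
- **Rocking:** the deck took the load at about 85 mm. It sank only about 0.2 mm as the press rose from 3 to 14.5 N, so there is no slack left.
- **Heater:** image shift was zero within 0.1 px in the last top view (before the press) and at the panel during the press.
- **Rack and wedge:** the rack had not moved, and the visible end of the wedge stayed put while I pressed.

**Checks that disagreed or fell short:**
- The final push was a little over the 5 N target, so the corner may be raised by a few tenths of a millimetre. That is too small for the cameras to confirm.
- An odd-sized image crop showed a 0.5 px heater shift. Even-sized crops showed none, so I took it as an artefact.
- The jar check also read 0.4 to 0.7 px, with weaker matches. Its crop is odd-sized too, so I took it as the same artefact; the arm never went near the jar.
- I did not measure whether the bottle moved. The arm crossed above it at the start with about 95 mm to spare.

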